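Put right a ward order: bin the wrong carton, square up the pile

TASK

A wrong carton, the orange-banded one, has been put on the ward order on the clipboard: first lay it flat in the red returns bin. Then stack the two loose blue-banded cartons one after the other squarely on the blue-banded carton that stays on the clipboard, so that the three make one aligned pile. The cartons hold glass ampoules, so do not drop any, and leave the bottom carton and everything else on the bench where it is.

Things in the scene. Friction and masses are not known exactly. Their poses are not given: they have to be found in the camera images.
- carton_a: bottom carton of the order, lying on the clipboard: white carton with a blue band at one end, 120 (x) x 56 (y) x 30 mm (z), about 0.16 kg, rigid; origin at the centre of its underside, x along its length towards the banded end, z up
- wrong_carton: the wrong carton: white with an orange band at one end, lying askew on top of carton_a at the start; 120 (x) x 56 (y) x 30 mm (z), about 0.16 kg, rigid; origin at the centre of its underside, x along its length towards the banded end, z up
- carton_b: white carton with a blue band, loose on the table; 120 (x) x 56 (y) x 30 mm (z), about 0.16 kg, rigid; origin at the centre of its underside, x along its length towards the banded end, z up
- carton_c: white carton with a blue band, loose on the table; 120 (x) x 56 (y) x 30 mm (z), about 0.16 kg, rigid; origin at the centre of its underside, x along its length towards the banded end, z up
- returns_bin: red open bin fixed to the table, outside 230 (x) x 190 (y) x 70 mm high, walls and floor 5 mm thick; origin at the centre of its underside, z up
- clipboard: brown order clipboard with white paper, fixed to the table, 230 (x) x 160 (y) x 4 mm, a steel clip 8 mm high along its +x edge; origin at the centre of its underside
- blister_amber: bystander: blister pack with amber pockets, 110 x 52 x 11 mm, lying flat in the middle, nearest the robot; origin at the centre of its underside
- blister_green: bystander: blister pack with green pockets, 110 x 52 x 11 mm, lying flat at the left side; origin at the centre of its underside
- amber_jar: bystander: amber glass jar with white cap, 54 mm across, 65 mm tall; origin at the centre of its underside
- white_bottle: bystander: white bottle with blue cap, 56 mm across, 125 mm tall; origin at the centre of its underside
- label_roll: bystander: roll of white labels standing on end, 80 mm across, 50 mm tall; origin at the centre of its underside
- dosing_cup: bystander: clear dosing cup, 64 mm across, 60 mm tall; origin at the centre of its underside
- yellow_carton: bystander: yellow carton standing upright, 45 x 75 x 95 mm; origin at the centre of its underside

How it is judged:
By the outcome, as a careful person would: the job done as asked, in the order asked, and still so for the second after the job is handed in, with the robot touching nothing.
It also fails if it takes over 64 s, if anything falls off the work surface, if the arm or the gripper's body presses on something with over 40 N, if the wrist force passes 120 N, or if a joint passes its speed limit or range.

ROBOT

A 7-joint arm with a two-finger parallel gripper is mounted at the origin on the work surface. World frame = base frame: x ahead of the robot, y to its left, z up, the work surface at z = 0. Lengths are in m, angles in rad, forces in N, time in s.
With the tool pointing down it reaches from about 0.4 to 0.875 m from the base axis. Payload 19.3 kg.
Tool frame: the origin (TCP) lies between the finger pads; the fingertips stand 17 mm ahead of it and the grasp point (between the pads) lies 2 mm behind it; z points along the fingers, y is the line along which they close (so a half turn about z gives the same grasp; the last joint's range is limited). The gripper opens to 85 mm and grips with 20 to 120 N. Pads are 22 mm wide; open, the fingers measure 114 mm over their backs; the gripper's body (76 mm by 85 mm) begins 54 mm behind the grasp point. The pads swing forward as they close: fully open they stand 13 mm farther back than shut.
Start: joints at [-1.367, 0.521, -0.036, 1.599, 0.021, 1.021, -0.113], TCP at [0.169, 0.602, 0.248] pointing down, gripper open.
Joint ranges: [-2.91, 2.91], [-0.3, 2.13], [-1.5, 1.42], [0.17, 2.43], [-1.26, 4.41], [0.16, 1.93], [-2.52, 2.52]. Speed limits (rad/s): [1.89, 1.89, 2.39, 2.39, 3.01, 3.01, 3.01].

INTERFACE

Orientations are given as [roll, pitch, yaw] about the fixed x, y, z axes, in that order (R = Rz(yaw) Ry(pitch) Rx(roll)).
In Python, from workcell import bot gives the robot as it stands.
- The arm moves only by the shell command python3 -m inch 'ROWS' [FORCE]. ROWS is JSON, a list of rows, each a list of 7 numbers: the shift along the tool's x, y, z in units of 200 mm (1.0 is 200 mm), then the turn, a rotation vector about the tool's x, y, z in units of 90 degrees (1.0 is 90 degrees), then the opening, from 0 (shut) to 1 (fully open). In form: [[x, y, z, rx, ry, rz, grip], ...]. A call has 1 to 20 rows; each row is the pose to reach, as a shift and turn from the pose commanded when the call began, along the tool's axes at that moment; what a row does not reach only later rows make up. A row lasts 1/8 s, in which the tool goes at most 62.5 mm and 10.7 degrees, less where a joint would pass 70% of its speed; a pose out of reach is approached as far as the arm can. A call with a number of a shift or a turn outside -1 to 1 is refused whole. A call with a gripper value outside its range is refused whole. The fingers move at their own pace and stop on an object; FORCE is the grip in N (left out, the last holds). Time passes only in rows, so rows that repeat a pose let the fingers close. It gives the time, the measured TCP pose, the force, the opening and the grip force at its end, in the units of the state.
- bot.observe(): the state, without advancing time (a new reading comes with each control period).
- bot.grab_frame(name): name is "scene" or "top"; returns a dict with "img" (400x640x3 uint8, red, green, blue), "z_map" (400x640 float32, m along the optical axis (not along the pixel's ray), 0 where there is no reading), "vfov" (degrees; the focal length in pixels is half the picture's height over the tangent of half this angle, whatever the lens; pixels are square), "cx", "cy" (the principal point, pixels), "rvec" (rotation vector, rad) and "tvec" (3), from world to camera coordinates, as OpenCV has them. Camera axes: x right, y down, z forward; pixel columns grow to the right and rows downward; lengths in m; the calibration is good to about 2 mm. A picture is of the moment at which its call begins.
- bot.job_done(): hands the job in; it is judged then, once.
The state is a dict: "clock": time; "qpos": joint angles; "qd": joint speeds; "joint_efforts": joint torques, N m; "position": TCP position; "tool_rot": TCP orientation; "force": force on the tool from outside, world axes, zero at the start; "moment": the same for the moment, N m; "grip_width": finger opening in m; "finger_force": force on a finger pad.
Only numpy, scipy, OpenCV 4.12 (cv2) and the standard library are available. Lean on these libraries where they do the work, as an engineer would, in place of code of your own. Each camera call takes 0.05 s, during which the arm holds its last target. There are 200 camera calls.

## Working session

There is one attempt and no reset: what is moved stays moved. The work goes in short steps, Python scripts to look and compute and a shell command to move; the robot and the scene stay as the last step left them, time stands still between calls to the robot, and variables do not carry over. Pictures are saved under pics/ and viewed, at most 10 in all, crops included, and the job is handed in when it is done.

```bash
ls; mkdir -p pics
cat > h.py <<'E'
import numpy as np, cv2
from workcell import bot
def cloud(f):
    d=f["z_map"]; h,w=d.shape; fo=h/2/np.tan(np.radians(f["vfov"])/2)
    u,v=np.meshgrid(np.arange(w),np.arange(h))
    p=np.stack([(u-f["cx"])/fo*d,(v-f["cy"])/fo*d,d],-1)
    R=cv2.Rodrigues(np.array(f["rvec"],float))[0]
    W=(p-np.array(f["tvec"]).reshape(3))@R
    W[d<=0]=np.nan
    return W
def save(f,n): cv2.imwrite(n,f["img"][:,:,::-1])
E
python3 - <<'E'
from h import *
for n in("scene","top"):
    f=bot.grab_frame(n); save(f,f"pics/{n}0.png"); np.savez(f"{n}0.npz",**f)
    W=cloud(f); print(n,f["vfov"],f["cx"],f["cy"],W[200,320],f["tvec"])
print(bot.observe())
E
```

```text
pics
scene 44.666428714986104 315.40602595399304 199.985050609962 [5.80681805e-01 1.50006999e-02 5.03090234e-04] [-0.48955154 -0.23677329  1.58347462]
top 46.177959328104635 314.26523630266365 195.89653807176518 [ 5.99210589e-01 -1.00208659e-02  4.50944245e-04] [0.01482033 0.60707661 1.39246597]
{'clock': 0.1, 'qpos': array([-1.36722242,  0.52192934, -0.03631507,  1.59991104,  0.02118116,
        1.02108387, -0.11279536]), 'qd': array([-1.32520955e-03, -1.14023200e-03, -7.96583402e-04, -1.29469474e-03,
        1.21799307e-03,  1.14627465e-03, -1.20782109e-05]), 'joint_efforts': array([ 3.00561624e-03, -9.28469181e+01,  1.98343568e+00, -3.70527291e+01,
        1.80712889e-02,  5.25792857e-03, -6.10457937e-05]), 'position': array([0.1689404 , 0.60146496, 0.24781334]), 'tool_rot': array([-3.14064679e+00,  5.45841472e-05,  2.86779114e+00]), 'force': array([ 0.72731664, -0.05617879, -0.18355661]), 'moment': array([ 0.05910908, -0.02658832,  0.02390909]), 'finger_force': 0.0, 'grip_width': 0.08581142308326502}
```

View pics/top0.png

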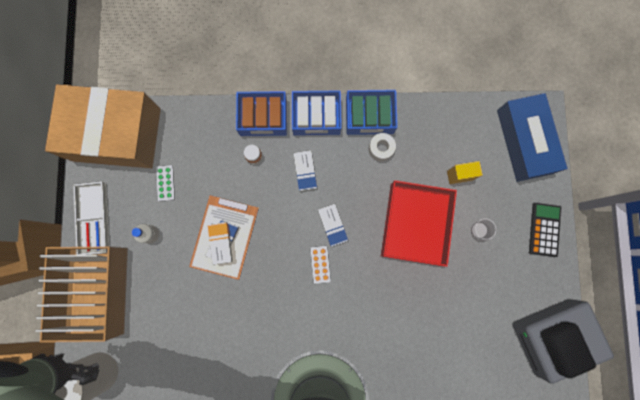

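View pics/scene0.png

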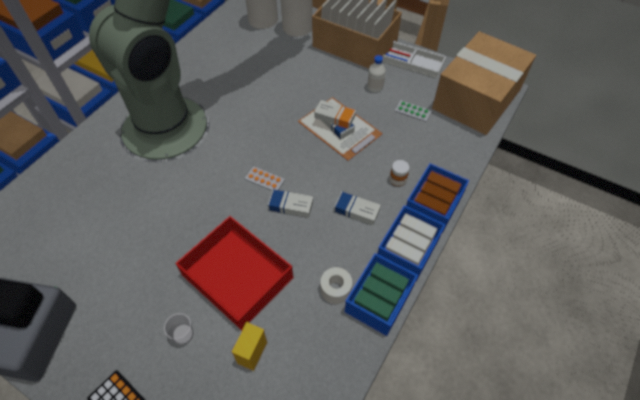

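The top view, with image up = +x and left = +y, shows:
- **Clipboard pile:** about (225,237), orange-banded carton on top.
- **Loose blue-banded cartons:** (305,170) and (332,224).
- **Bin:** (420,224).
- **Amber blister:** (319,265).
- **Jar:** (252,153).

The scene view shows the same things, and the arm is well clear.

```bash
cat >> h.py <<'E'
def rect(P,lo,hi,box,col=None):
    """points in z band and xy box -> minAreaRect + centroid/PCA"""
    m=(P[:,2]>lo)&(P[:,2]<hi)&(P[:,0]>box[0])&(P[:,0]<box[1])&(P[:,1]>box[2])&(P[:,1]<box[3])
    Q=P[m]; 
    if len(Q)<20: return None
    c=Q[:,:2].mean(0); w,V=np.linalg.eigh(np.cov(Q[:,:2].T)); a=np.degrees(np.arctan2(V[1,1],V[0,1]))
    r=cv2.minAreaRect((Q[:,:2]*1000).astype(np.float32))
    r=cv2.minAreaRect((Q[:,:2]*1000).astype(np.float32))
    return dict(n=len(Q),c=c.round(4),ang=round(a,1),sd12=np.sqrt(12*w[::-1]).round(4),mid=np.round(r[0],1),size=np.round(r[1],1),ra=round(r[2],1),z=np.median(Q[:,2]).round(4))
E
python3 - <<'E'
from h import *
boxes=dict(pile=(.055,.075,(.38,.6,.15,.4)),a=(.028,.045,(.38,.6,.15,.4)),b=(.022,.04,(.6,.77,-.01,.09)),c=(.022,.04,(.46,.6,-.1,.01)),bin=(.06,.08,(.35,.7,-.45,-.15)),amber=(.006,.02,(.35,.48,-.05,.05)),jar=(.055,.08,(.6,.8,.1,.3)),bottle=(.1,.14,(.4,.6,.4,.6)),green=(.006,.02,(.55,.75,.35,.55)),roll=(.04,.06,(.6,.8,-.3,-.1)),yellow=(.085,.105,(.5,.75,-.6,-.3)),cup=(.02,.08,(.4,.6,-.6,-.4)),boxes=(.02,.2,(.74,.9,-.25,.3)))
for n in("top","scene"):
    f=np.load(n+"0.npz"); W=cloud(f).reshape(-1,3); print(n)
    for k,v in boxes.items(): print(k,rect(W,*v))
    if n=="top":
        W=W.reshape(400,640,3)
        for u,v in((218,230),(220,256),(231,226),(228,237),(305,157),(307,184),(326,211),(337,239)): print(u,v,W[v,u].round(4),f["img"][v,u])
        im=f["img"][180:290,180:360][:,:,::-1]; cv2.imwrite("pics/crop.png",cv2.resize(im,None,fx=4.4,fy=4.4,interpolation=cv2.INTER_CUBIC))
E
```

```text
top
pile {'n': 783, 'c': array([0.4682, 0.2906]), 'ang': np.float64(-171.3), 'sd12': array([0.1204, 0.0575]), 'mid': array([468.3, 291.6]), 'size': array([119.7,  57.5]), 'ra': 7.9, 'z': np.float64(0.0644)}
a {'n': 186, 'c': array([0.4885, 0.2774]), 'ang': np.float64(143.4), 'sd12': array([0.1456, 0.0654]), 'mid': array([469.2, 279.7]), 'size': array([ 81.1, 123.7]), 'ra': 67.3, 'z': np.float64(0.0346)}
b {'n': 691, 'c': array([0.6895, 0.0358]), 'ang': np.float64(-172.4), 'sd12': array([0.1217, 0.0562]), 'mid': array([690.2,  35.9]), 'size': array([120.6,  56.4]), 'ra': 8.2, 'z': np.float64(0.0299)}
c {'n': 720, 'c': array([ 0.5201, -0.0476]), 'ang': np.float64(-160.5), 'sd12': array([0.1196, 0.0562]), 'mid': array([520.5, -47.6]), 'size': array([120. ,  56.4]), 'ra': 18.9, 'z': np.float64(0.0307)}
bin {'n': 639, 'c': array([ 0.5334, -0.318 ]), 'ang': np.float64(154.0), 'sd12': array([0.3281, 0.2653]), 'mid': array([ 553.6, -323.3]), 'size': array([214.5, 299.9]), 'ra': 80.2, 'z': np.float64(0.0696)}
amber {'n': 466, 'c': array([ 0.4034, -0.0079]), 'ang': np.float64(-177.5), 'sd12': 
[... 3886 characters left out ...]
225.4]), 'size': array([194.8,  80.7]), 'ra': 22.5, 'z': np.float64(0.0499)}
yellow {'n': 702, 'c': array([ 0.6727, -0.4488]), 'ang': np.float64(98.9), 'sd12': array([0.0762, 0.0462]), 'mid': array([ 671.5, -447.5]), 'size': array([45.8, 75.5]), 'ra': 8.9, 'z': np.float64(0.0949)}
cup {'n': 615, 'c': array([ 0.5123, -0.473 ]), 'ang': np.float64(51.3), 'sd12': array([0.182 , 0.0736]), 'mid': array([ 522.3, -454.8]), 'size': array([161.1,  76.6]), 'ra': 54.0, 'z': np.float64(0.0487)}
boxes {'n': 6987, 'c': array([ 0.8428, -0.0343]), 'ang': np.float64(88.7), 'sd12': array([0.5282, 0.1377]), 'mid': array([8.201e+02, 6.000e-01]), 'size': array([494.8, 159.9]), 'ra': 90.0, 'z': np.float64(0.0645)}
```

View pics/crop.png

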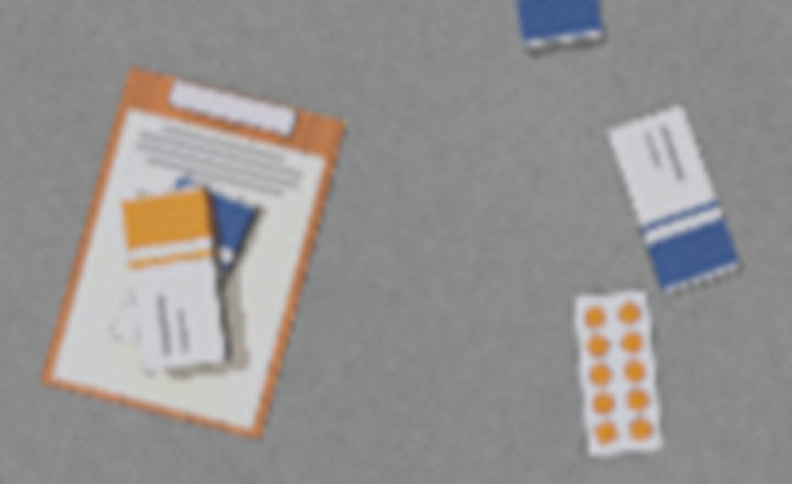

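The crop shows the wrong carton at yaw about +8.5°, with the orange band towards +x. carton_a is under it, yawed about -20 to -25° with its band towards +x. The band of carton_c points towards -x.

```bash
cat >> h.py <<'E'
from scipy.spatial.transform import Rotation as Ro
def rows(x,y,z,yaw):
    s=bot.observe(); R=Ro.from_euler("xyz",s["tool_rot"])
    d=R.inv().apply(np.array([x,y,z])-s["position"])/.2
    t=(R.inv()*Ro.from_euler("xyz",[np.pi,0,np.radians(yaw)])).as_rotvec()/(np.pi/2)
    print("t",s["clock"],"q7",s["qpos"][6].round(2),"pos",s["position"].round(4),"yaw",np.degrees(s["tool_rot"][2]).round(2),"shift",d.round(4),"turn",t.round(4))
E
python3 - <<'E'
from h import *
rows(.4684,.2904,.12,188.5)
f=np.load("top0.npz"); W=cloud(f); i=f["img"].astype(int)
m=(i[...,0]>110)&(i[...,1]<60)&(i[...,2]<60)&(W[...,2]>.062)&(W[...,2]<.076)
n,l,st,c=cv2.connectedComponentsWithStats(m.astype(np.uint8),connectivity=8)
Q=W[m&(W[...,1]<-.15)&(W[...,1]>-.5)]; print(len(Q),cv2.minAreaRect((Q[:,:2]*1000).astype(np.float32)))
E
```

```text
t 0.1 q7 -0.11 pos [0.1689 0.6015 0.2478] yaw 164.31 shift [-1.862  -1.0919  0.6402] turn [-6.000e-04 -1.000e-04 -2.688e-01]
360 ((519.5635375976562, -303.8342590332031), (188.06631469726562, 225.85763549804688), 80.22923278808594)
```

```bash
python3 -m inch '[[-0.3,-0.18,0,0,0,-0.04,1],[-0.6,-0.36,0,0,0,-0.08,1],[-0.9,-0.54,0,0,0,-0.13,1],[-1,-0.6,0,0,0,-0.269,1],[-1,-0.6,0,0,0,-0.269,1],[-1,-0.6,0,0,0,-0.269,1]]' 60; python3 -c "
from h import *
rows(.4684,.2904,.12,188.5);rows(.4684,.2904,.055,188.5)"
```

```text
clock: 0.85
position: [0.3287, 0.4325, 0.2482]
tool_rot: [3.141, -0.0, -2.994]
force: [-0.4, 0.9, 0.4]
grip_width: 0.0854
finger_force: 0.0
t 0.85 q7 0.64 pos [0.3287 0.4325 0.2482] yaw -171.55 shift [-0.5869 -0.8057  0.6406] turn [ 0.0002 -0.0003 -0.0006]
t 0.85 q7 0.64 pos [0.3287 0.4325 0.2482] yaw -171.55 shift [-0.587  -0.8057  0.9656] turn [ 0.0002 -0.0003 -0.0006]
```

```bash
python3 -m inch '[[-0.2,-0.25,0.1,0,0,0,1],[-0.4,-0.5,0.25,0,0,0,1],[-0.53,-0.73,0.4,0,0,0,1],[-0.587,-0.806,0.55,0,0,0,1],[-0.587,-0.806,0.64,0,0,0,1],[-0.587,-0.806,0.64,0,0,0,1]]' 60; python3 -c "
from h import *
rows(.4684,.2904,.055,188.5)"
```

```text
clock: 1.6
position: [0.4679, 0.2909, 0.1191]
tool_rot: [-3.141, -0.002, -2.993]
force: [-0.2, -0.6, 0.7]
grip_width: 0.0854
finger_force: 0.0
t 1.6 q7 1.01 pos [0.4679 0.2909 0.1191] yaw -171.47 shift [-0.0029 -0.0027  0.3203] turn [-0.0005 -0.0016  0.0003]
```

```bash
python3 -m inch '[[0,0,0.12,0,0,0,1],[0,0,0.23,0,0,0,1],[0,0,0.3,0,0,0,1],[0,0,0.32,0,0,0,1],[0,0,0.32,0,0,0,1],[0,0,0.32,0,0,0,0.8],[0,0,0.32,0,0,0,0.7],[0,0,0.32,0,0,0,0.5],[0,0,0.32,0,0,0,0.3],[0,0,0.32,0,0,0,0.3],[0,0,0.32,0,0,0,0.3],[0,0,0.32,0,0,0,0.3]]' 40
```

```text
clock: 3.1
position: [0.4693, 0.2903, 0.057]
tool_rot: [3.141, 0.001, -2.993]
force: [-1.3, 0.5, 8.1]
grip_width: 0.0556
finger_force: 41.8
```

```bash
python3 -m inch '[[0,0,-0.05,0,0,0,0.3],[0,0,-0.15,0,0,0,0.3],[0,0,-0.35,0,0,0,0.3],[0,0,-0.6,0,0,0,0.3],[0,0,-0.7,0,0,0,0.3],[0,0,-0.7,0,0,0,0.3]]' 40
python3 - <<'E'
from h import *
f=bot.grab_frame("scene"); save(f,"pics/lift.png")
rows(.520,-.304,.195,171)
E
```

```text
clock: 3.85
position: [0.4696, 0.2903, 0.198]
tool_rot: [3.14, 0.003, -2.993]
force: [-0.4, -0.5, -1.6]
grip_width: 0.0553
finger_force: 43.7
t 3.9 q7 1.03 pos [0.4691 0.29   0.1967] yaw -171.48 shift [ 0.1883 -2.975   0.0071] turn [0.0003 0.0005 0.1947]
```

View pics/lift.png

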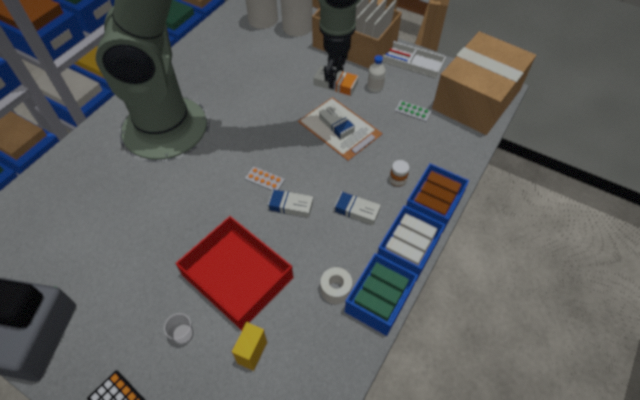

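The wrong carton is lifted level at (338,80), and carton_a lies on the clipboard at (337,122). Next I carry it to the bin.

```bash
python3 -m inch '[[0.01,-0.1,0,0,0,0,0.3],[0.02,-0.3,0,0,0,0.02,0.3],[0.03,-0.6,0,0,0,0.06,0.3],[0.05,-0.88,0,0,0,0.1,0.3],[0.06,-1,0,0,0,0.14,0.3],[0.06,-1,0,0,0,0.195,0.3],[0.06,-1,0,0,0,0.195,0.3]]' 40; python3 -c "
from h import *
rows(.520,-.304,.195,171)"
```

```text
clock: 4.78
position: [0.4865, 0.0902, 0.1957]
tool_rot: [-3.141, -0.001, 2.984]
force: [-0.2, 0.4, -1.5]
grip_width: 0.0549
finger_force: 43.6
t 4.775 q7 1.14 pos [0.4865 0.0902 0.1957] yaw 170.96 shift [-0.4753 -1.9203  0.0041] turn [-0.0003 -0.0006 -0.0004]
```

```bash
python3 -m inch '[[-0.03,-0.12,0,0,0,0,0.3],[-0.08,-0.35,0,0,0,0,0.3],[-0.16,-0.65,0,0,0,0,0.3],[-0.23,-0.93,0,0,0,0,0.3],[-0.24,-1,0,0,0,0,0.3],[-0.24,-1,0,0,0,0,0.3]]' 40; python3 -c "
from h import *
rows(.520,-.304,.195,171)"
```

```text
clock: 5.52
position: [0.5026, -0.1147, 0.1959]
tool_rot: [3.142, -0.001, 2.984]
force: [-0.6, 0.8, -2.1]
grip_width: 0.0551
finger_force: 43.6
t 5.525 q7 1.57 pos [ 0.5026 -0.1147  0.1959] yaw 170.99 shift [-0.234  -0.921   0.0041] turn [ 0.     -0.0005 -0.0001]
```

```bash
python3 -m inch '[[-0.06,-0.24,0,0,0,0,0.3],[-0.13,-0.52,0,0,0,0,0.3],[-0.2,-0.78,0,0,0,0,0.3],[-0.234,-0.921,0,0,0,0,0.3],[-0.234,-0.921,0,0,0,0,0.3],[-0.234,-0.921,0.1,0,0,0,0.3],[-0.234,-0.921,0.3,0,0,0,0.3],[-0.234,-0.921,0.5,0,0,0,0.3],[-0.234,-0.921,0.65,0,0,0,0.3],[-0.234,-0.921,0.68,0,0,0,0.3],[-0.234,-0.921,0.68,0,0,0,0.3]]' 40
python3 - <<'E'
from h import *
rows(.520,-.304,.029,171)
f=bot.grab_frame("scene"); cv2.imwrite("pics/bin.png",cv2.resize(f["img"][180:350,130:330,::-1],None,fx=3,fy=3))
E
```

```text
clock: 6.9
position: [0.5208, -0.3027, 0.0608]
tool_rot: [3.141, 0.0, 2.986]
force: [0.6, 0.3, -1.3]
grip_width: 0.0554
finger_force: 43.5
t 6.9 q7 1.93 pos [ 0.5208 -0.3027  0.0608] yaw 171.07 shift [ 0.0031 -0.0073  0.1592] turn [0.0002 0.0001 0.0007]
```

View pics/bin.png

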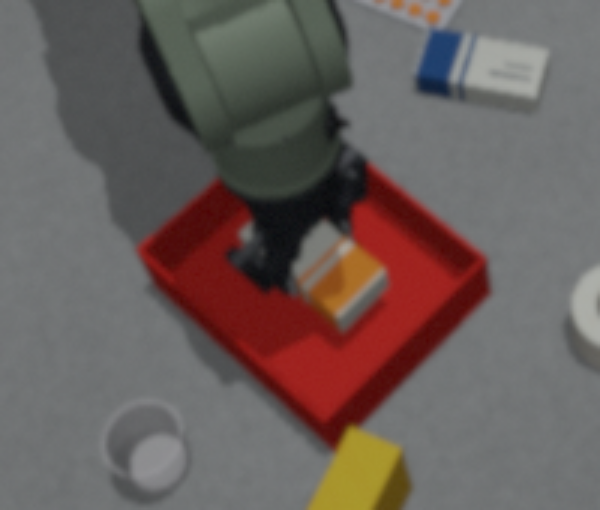

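The picture shows the wrong carton at about (340,275), level and well inside the bin, just above the floor. I'll lower it slowly.

```bash
python3 -m inch '[[0,0,0.06,0,0,0,0.3],[0,0,0.11,0,0,0,0.3],[0,0,0.13,0,0,0,0.3],[0,0,0.145,0,0,0,0.3],[0,0,0.15,0,0,0,0.3],[0,0,0.15,0,0,0,0.3]]' 40
```

```text
clock: 7.7
position: [0.5202, -0.3039, 0.0304]
tool_rot: [-3.141, 0.0, 2.984]
force: [-0.6, 0.4, -1.8]
grip_width: 0.0556
finger_force: 43.6
```

```bash
python3 -m inch '[[0,0,0.008,0,0,0,0.3],[0,0,0.016,0,0,0,0.3],[0,0,0.016,0,0,0,0.3]]' 40
```

```text
clock: 8.07
position: [0.5203, -0.3039, 0.028]
tool_rot: [-3.142, 0.0, 2.984]
force: [-4.8, 2.3, 14.9]
grip_width: 0.0552
finger_force: 45.7
```

```bash
python3 -m inch '[[0,0,0,0,0,0,0.6],[0,0,0,0,0,0,0.7],[0,0,0,0,0,0,0.8],[0,0,0,0,0,0,0.9],[0,0,0,0,0,0,0.9],[0,0,-0.1,0,0,0,0.9],[0,0,-0.3,0,0,0,1],[0,0,-0.6,0,0,0,1],[0,0,-0.85,0,0,0,1],[0,0,-0.85,0,0,0,1]]' 20
python3 - <<'E'
from h import *
f=bot.grab_frame("top"); np.savez("top1.npz",**f); W=cloud(f).reshape(-1,3)
g=bot.grab_frame("scene"); np.savez("scene1.npz",**g); V=cloud(g).reshape(-1,3)
i=f["img"]; cv2.imwrite("pics/top1.png",cv2.resize(i[180:290,180:460,::-1],None,fx=2.8,fy=2.8))
for P in(W,V):
    for k,v in dict(a=(.026,.045,(.38,.6,.18,.4)),b=(.022,.04,(.6,.77,-.02,.09)),c=(.022,.04,(.44,.6,-.12,.03)),w=(.028,.045,(.44,.6,-.37,-.24)),wl=(.045,.06,(.44,.6,-.37,-.24))).items(): print(k,rect(P,*v))
rows(.520,-.0477,.19,19.5)
E
```

```text
clock: 9.32
position: [0.5216, -0.3048, 0.2024]
tool_rot: [-3.14, 0.007, 2.984]
force: [-0.0, 0.3, 0.4]
grip_width: 0.0855
finger_force: 0.0
a {'n': 744, 'c': array([0.4756, 0.2903]), 'ang': np.float64(157.2), 'sd12': array([0.1201, 0.0575]), 'mid': array([475.7, 290.8]), 'size': array([ 57.7, 120.3]), 'ra': 67.5, 'z': np.float64(0.0341)}
b {'n': 690, 'c': array([0.6899, 0.0358]), 'ang': np.float64(-172.1), 'sd12': array([0.1207, 0.0562]), 'mid': array([690.6,  35.9]), 'size': array([120.4,  56.3]), 'ra': 8.2, 'z': np.float64(0.03)}
c {'n': 721, 'c': array([ 0.5198, -0.0476]), 'ang': np.float64(-161.1), 'sd12': array([0.1204, 0.0572]), 'mid': array([513.6, -24.4]), 'size': array([120.1, 107.4]), 'ra': 16.9, 'z': np.float64(0.0305)}
w {'n': 511, 'c': array([ 0.5052, -0.3012]), 'ang': np.float64(173.3), 'sd12': array([0.1121, 0.0565]), 'mid': array([ 519.6, -304.7]), 'size': array([ 57.1, 120.4]), 'ra': 80.8, 'z': np.float64(0.0355)}
wl None
a {'n': 546, 'c': array([0.4761, 0.2892]), 'ang': np.float64(157.5), 'sd12': array([0.124 , 0.0596]), 'mid': array([475. , 292.5]), 'size': array([ 62.5, 124.1]), 'ra': 66.1, 'z': np.float64(0.0348)}
b {'n': 771, 'c': array([0.6899, 0.0357]), 'ang': np.float64(-172.3), 'sd12': array([0.12  , 0.0599]), 'mid': array([689.1,  37.1]), 'size': array([119.6,  60.6]), 'ra': 7.9, 'z': np.float64(0.0304)}
c {'n': 761, 'c': array([ 0.5196, -0.048 ]), 'ang': np.float64(-161.1), 'sd12': array([0.1205, 0.06  ]), 'mid': array([518.8, -46.5]), 'size': array([120.4,  61.6]), 'ra': 18.7, 'z': np.float64(0.0306)}
w {'n': 964, 'c': array([ 0.52  , -0.3044]), 'ang': np.float64(171.1), 'sd12': array([0.1228, 0.0576]), 'mid': array([ 518.3, -302.7]), 'size': array([ 58.7, 121.4]), 'ra': 81.3, 'z': np.float64(0.0353)}
wl None
t 9.425 q7 1.91 pos [ 0.5202 -0.3038  0.1985] yaw 170.97 shift [0.2022 1.2646 0.0415] turn [1.300e-03 6.000e-04 1.683e+00]
```

View pics/top1.png

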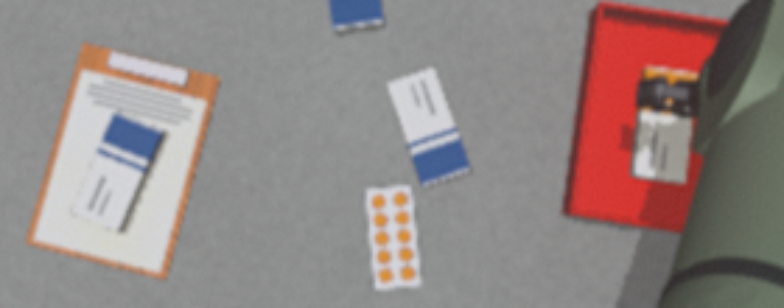

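The picture shows the wrong carton lying flat in the bin at about (660,125), and carton_a undisturbed at about (115,175). Next is carton_c. I'll turn the tool to yaw 19° so the bands can be matched too.

```bash
python3 -m inch '[[0.03,0.2,0,0,0,0.11,1],[0.06,0.4,0,0,0,0.23,1],[0.1,0.6,0,0,0,0.34,1],[0.13,0.8,0,0,0,0.46,1],[0.16,0.95,0,0,0,0.57,1],[0.16,1,0,0,0,0.68,1],[0.16,1,0,0,0,0.8,1],[0.16,1,0,0,0,0.9,1],[0.16,1,0,0,0,0.95,1],[0.16,1,0,0,0,0.95,1]]' 40; python3 -c "
from h import *
rows(.520,-.0477,.1,19.2)"
```

```text
clock: 10.68
position: [0.5195, -0.1011, 0.1965]
tool_rot: [-3.14, 0.0, 1.492]
force: [-0.5, 1.3, 0.4]
grip_width: 0.0856
finger_force: 0.0
t 10.675 q7 0.3 pos [ 0.5195 -0.1011  0.1965] yaw 85.51 shift [ 0.2666 -0.0177  0.4826] turn [-7.000e-04  7.000e-04  7.367e-01]
```

```bash
python3 -m inch '[[0.1,-0.01,0.05,0,0,0.11,1],[0.2,-0.018,0.1,0,0,0.23,1],[0.267,-0.018,0.2,0,0,0.34,1],[0.267,-0.018,0.3,0,0,0.46,1],[0.267,-0.018,0.4,0,0,0.57,1],[0.267,-0.018,0.48,0,0,0.68,1],[0.267,-0.018,0.48,0,0,0.737,1],[0.267,-0.018,0.48,0,0,0.737,1],[0.267,-0.018,0.48,0,0,0.737,1]]' 40; python3 -c "
from h import *
rows(.520,-.0477,.024,19.2)"
```

```text
clock: 11.8
position: [0.5205, -0.0478, 0.1011]
tool_rot: [-3.141, 0.0, 0.337]
force: [-0.5, 0.5, -0.2]
grip_width: 0.0856
finger_force: 0.0
t 11.8 q7 -0.59 pos [ 0.5205 -0.0478  0.1011] yaw 19.32 shift [-0.0025 -0.0011  0.3856] turn [-0.0001  0.      0.0013]
```

```bash
python3 -m inch '[[-0.002,0,0.15,0,0,0,1],[-0.002,0,0.28,0,0,0,1],[-0.002,0,0.36,0,0,0,1],[-0.002,0,0.38,0,0,0,1],[-0.002,0,0.38,0,0,0,1],[-0.002,0,0.38,0,0,0,0.8],[-0.002,0,0.38,0,0,0,0.7],[-0.002,0,0.38,0,0,0,0.5],[-0.002,0,0.38,0,0,0,0.3],[-0.002,0,0.38,0,0,0,0.3],[-0.002,0,0.38,0,0,0,0.3]]' 40; python3 -c "
from h import *
rows(.520,-.0477,.025,19.2)"
```

```text
clock: 13.18
position: [0.5205, -0.0478, 0.0257]
tool_rot: [-3.142, -0.001, 0.334]
force: [-1.6, 0.9, 9.4]
grip_width: 0.0552
finger_force: 41.1
t 13.175 q7 -0.5 pos [ 0.5205 -0.0478  0.0257] yaw 19.15 shift [-0.0021 -0.0011  0.0034] turn [-0.     -0.0005 -0.0005]
```

```bash
python3 -m inch '[[0,0,-0.05,0,0,0,0.3],[0,0,-0.15,0,0,0,0.3],[0,0,-0.35,0,0,0,0.3],[0,0,-0.55,0,0,0,0.3],[0,0,-0.6,0,0,-0.05,0.3],[0,0,-0.6,0,0,-0.15,0.3],[0,0,-0.6,0,0,-0.25,0.3],[0,0,-0.6,0,0,-0.35,0.3],[0,0,-0.6,0,0,-0.45,0.3],[0,0,-0.6,0,0,-0.55,0.3],[0,0,-0.6,0,0,-0.65,0.3],[0,0,-0.6,0,0,-0.73,0.3],[0,0,-0.6,0,0,-0.77,0.3],[0,0,-0.6,0,0,-0.77,0.3]]' 40; python3 -c "
from h import *
rows(.4757,.29,.145,157.4)"
```

```text
clock: 14.92
position: [0.5201, -0.0481, 0.1456]
tool_rot: [3.141, 0.0, 1.543]
force: [0.4, 0.1, -1.9]
grip_width: 0.055
finger_force: 43.8
t 14.925 q7 0.28 pos [ 0.5201 -0.0481  0.1456] yaw 88.4 shift [ 1.6838 -0.2694  0.0026] turn [ 1.000e-04  1.000e-04 -7.667e-01]
```

```bash
python3 -m inch '[[0.1,-0.02,0,0,0,-0.06,0.3],[0.3,-0.05,0,0,0,-0.15,0.3],[0.5,-0.08,0,0,0,-0.25,0.3],[0.7,-0.11,0,0,0,-0.35,0.3],[0.85,-0.135,0,0,0,-0.45,0.3],[0.95,-0.15,0,0,0,-0.55,0.3],[0.98,-0.16,0,0,0,-0.65,0.3],[0.98,-0.16,0,0,0,-0.73,0.3],[0.98,-0.16,0,0,0,-0.767,0.3],[0.98,-0.16,0,0,0,-0.767,0.3]]' 40; python3 -c "
from h import *
rows(.4757,.29,.145,157.4)"
```

```text
clock: 16.18
position: [0.4932, 0.1494, 0.1452]
tool_rot: [-3.142, -0.0, 2.749]
force: [0.2, -0.1, -0.5]
grip_width: 0.055
finger_force: 43.8
t 16.175 q7 0.85 pos [0.4932 0.1494 0.1452] yaw 157.51 shift [0.3498 0.6159 0.0011] turn [-0.     -0.      0.0013]
```

```bash
python3 -m inch '[[0.06,0.1,0,0,0,0,0.3],[0.15,0.26,0,0,0,0,0.3],[0.25,0.44,0,0,0,0,0.3],[0.32,0.56,0,0,0,0,0.3],[0.35,0.616,0,0,0,0,0.3],[0.35,0.616,0,0,0,0,0.3],[0.35,0.616,0.1,0,0,0,0.3],[0.35,0.616,0.2,0,0,0,0.3],[0.35,0.616,0.28,0,0,0,0.3],[0.35,0.616,0.3,0,0,0,0.3],[0.35,0.616,0.3,0,0,0,0.3]]' 40
python3 - <<'E'
from h import *
rows(.4757,.29,.0605,157.4)
g=bot.grab_frame("scene"); cv2.imwrite("pics/stk1.png",cv2.resize(g["img"][60:190,270:430,::-1],None,fx=4,fy=4,interpolation=cv2.INTER_CUBIC))
E
```

```text
clock: 17.55
position: [0.4763, 0.2892, 0.0852]
tool_rot: [-3.141, 0.0, 2.748]
force: [0.1, -0.4, -1.3]
grip_width: 0.0549
finger_force: 43.8
t 17.55 q7 0.61 pos [0.4763 0.2892 0.0852] yaw 157.44 shift [0.0045 0.0025 0.1236] turn [-0.0001  0.0001  0.0004]
```

View pics/stk1.png

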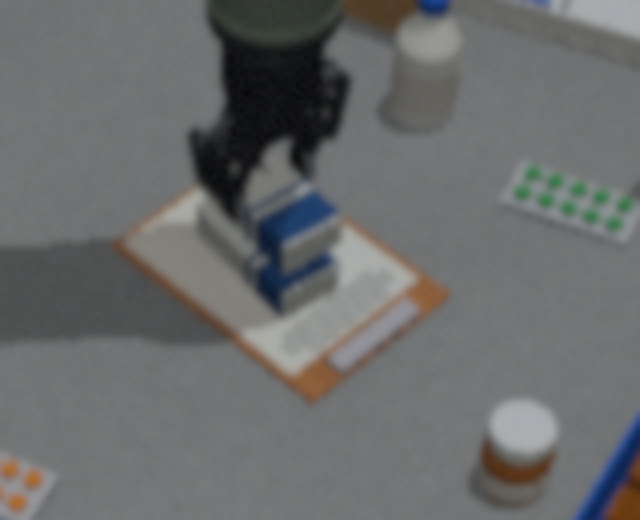

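carton_c hovers straight above carton_a, with its band at (298,225) over a's band at (297,278). I'll lower it slowly.

```bash
python3 -m inch '[[0.003,0.002,0.04,0,0,0,0.3],[0.003,0.002,0.08,0,0,0,0.3],[0.003,0.002,0.1,0,0,0,0.3],[0.003,0.002,0.115,0,0,0,0.3],[0.003,0.002,0.12,0,0,0,0.3],[0.003,0.002,0.12,0,0,0,0.3]]' 40
```

```text
clock: 18.35
position: [0.4758, 0.2901, 0.0611]
tool_rot: [3.142, 0.0, 2.748]
force: [-0.2, 0.5, -1.6]
grip_width: 0.0547
finger_force: 43.8
```

```bash
python3 -m inch '[[0,0,0.004,0,0,0,0.3],[0,0,0.007,0,0,0,0.3],[0,0,0.007,0,0,0,0.3]]' 40
```

```text
clock: 18.73
position: [0.4757, 0.2902, 0.0597]
tool_rot: [3.142, 0.0, 2.748]
force: [0.8, 0.7, -0.5]
grip_width: 0.0553
finger_force: 43.8
```

```bash
python3 -m inch '[[0,0,0.004,0,0,0,0.3],[0,0,0.004,0,0,0,0.3]]' 40
```

```text
clock: 18.98
position: [0.4758, 0.2902, 0.0597]
tool_rot: [3.141, 0.0, 2.748]
force: [-4.5, -3.5, 17.4]
grip_width: 0.0551
finger_force: 46.0
```

```bash
python3 -m inch '[[0,0,-0.003,0,0,0,0.6],[0,0,-0.003,0,0,0,0.66],[0,0,-0.003,0,0,0,0.72],[0,0,-0.003,0,0,0,0.8],[0,0,-0.003,0,0,0,0.9],[0,0,-0.003,0,0,0,1],[0,0,-0.003,0,0,0,1],[0,0,-0.1,0,0,0,1],[0,0,-0.25,0,0,0,1],[0,0,-0.4,0,0,0,1],[0,0,-0.5,0,0,0,1],[0,0,-0.5,0,0,0,1]]' 20; python3 -c "
from h import *
rows(.6898,.0358,.16,7.8)"
```

```text
clock: 20.48
position: [0.4762, 0.2905, 0.1602]
tool_rot: [3.14, 0.001, 2.748]
force: [-0.1, -0.1, -0.9]
grip_width: 0.0854
finger_force: 0.0
t 20.475 q7 0.6 pos [0.4762 0.2905 0.1602] yaw 157.47 shift [-1.4742e+00 -7.6690e-01  9.0000e-04] turn [ 1.400e-03 -1.400e-03  1.663e+00]
```

```bash
python3 -m inch '[[-0.15,-0.08,0,0,0,0.1,1],[-0.35,-0.18,0,0,0,0.21,1],[-0.55,-0.28,0,0,0,0.32,1],[-0.75,-0.39,0,0,0,0.43,1],[-0.9,-0.47,0,0,0,0.54,1],[-1,-0.52,0,0,0,0.65,1],[-1,-0.52,0,0,0,0.76,1],[-1,-0.52,0,0,0,0.85,1],[-1,-0.52,0,0,0,0.85,1]]' 40
python3 - <<'E'
from h import *
f=bot.grab_frame("top"); P=cloud(f).reshape(-1,3); V=cloud(bot.grab_frame("scene")).reshape(-1,3)
for Q in(P,V): print(rect(Q,.055,.075,(.38,.6,.18,.4)),rect(Q,.015,.05,(.38,.6,.18,.4)))
rows(.6898,.0358,.1,7.8)
E
```

```text
clock: 21.6
position: [0.6202, 0.1175, 0.1578]
tool_rot: [-3.141, 0.001, 1.414]
force: [0.4, 0.7, -0.4]
grip_width: 0.0851
finger_force: 0.0
{'n': 273, 'c': array([0.4771, 0.3076]), 'ang': np.float64(160.5), 'sd12': array([0.1163, 0.0211]), 'mid': array([482.1, 304.1]), 'size': array([ 25.5, 119.7]), 'ra': 67.6, 'z': np.float64(0.0643)} None
{'n': 210, 'c': array([0.4408, 0.2977]), 'ang': np.float64(133.4), 'sd12': array([0.077 , 0.0529]), 'mid': array([464.1, 295.7]), 'size': array([ 61. , 104.6]), 'ra': 67.8, 'z': np.float64(0.0648)} {'n': 105, 'c': array([0.466 , 0.2696]), 'ang': np.float64(163.1), 'sd12': array([0.1771, 0.0165]), 'mid': array([497.9, 265.9]), 'size': array([ 27.3, 191.1]), 'ra': 68.8, 'z': np.float64(0.0305)}
t 21.7 q7 -0.11 pos [0.6203 0.1174 0.1583] yaw 81.18 shift [-0.3499  0.406   0.2913] turn [-1.000e-04  7.000e-04  8.154e-01]
```

```bash
python3 -m inch '[[-0.15,0.17,0,0,0,0.1,1],[-0.3,0.35,0,0,0,0.21,1],[-0.35,0.406,0.05,0,0,0.32,1],[-0.35,0.406,0.1,0,0,0.43,1],[-0.35,0.406,0.15,0,0,0.54,1],[-0.35,0.406,0.2,0,0,0.65,1],[-0.35,0.406,0.25,0,0,0.76,1],[-0.35,0.406,0.29,0,0,0.815,1],[-0.35,0.406,0.29,0,0,0.815,1],[-0.35,0.406,0.29,0,0,0.815,1]]' 40
python3 - <<'E'
from h import *
f=bot.grab_frame("top"); P=cloud(f).reshape(-1,3); V=cloud(bot.grab_frame("scene")).reshape(-1,3)
for Q in(P,V): print(rect(Q,.055,.075,(.38,.6,.18,.4)))
rows(.6898,.0358,.024,7.8)
E
```

```text
clock: 22.95
position: [0.6899, 0.0354, 0.1011]
tool_rot: [-3.142, -0.0, 0.136]
force: [0.1, 0.8, -0.2]
grip_width: 0.0851
finger_force: 0.0
None
{'n': 210, 'c': array([0.4519, 0.2795]), 'ang': np.float64(147.9), 'sd12': array([0.1109, 0.0284]), 'mid': array([458.2, 269.5]), 'size': array([ 36. , 123.3]), 'ra': 50.8, 'z': np.float64(0.0636)}
t 23.05 q7 -1.02 pos [0.69   0.0355 0.1014] yaw 7.73 shift [-0.001  -0.0017  0.3868] turn [-0.0001 -0.0004 -0.0008]
```

```bash
python3 -m inch '[[0,0,0.15,0,0,0,1],[0,0,0.28,0,0,0,1],[0,0,0.36,0,0,0,1],[0,0,0.38,0,0,0,1],[0,0,0.38,0,0,0,1],[0,0,0.38,0,0,0,0.8],[0,0,0.38,0,0,0,0.7],[0,0,0.38,0,0,0,0.5],[0,0,0.38,0,0,0,0.3],[0,0,0.38,0,0,0,0.3],[0,0,0.38,0,0,0,0.3]]' 40
```

```text
clock: 24.42
position: [0.6901, 0.0357, 0.0256]
tool_rot: [-3.141, -0.001, 0.133]
force: [-1.5, 1.6, 5.7]
grip_width: 0.0554
finger_force: 42.8
```

```bash
python3 -m inch '[[0,0,-0.05,0,0,0,0.3],[0,0,-0.15,0,0,0,0.3],[0,0,-0.35,0,0,0,0.3],[0,0,-0.55,0,0,0,0.3],[0,0,-0.7,0,0,-0.05,0.3],[0,0,-0.7,0,0,-0.15,0.3],[0,0,-0.7,0,0,-0.25,0.3],[0,0,-0.7,0,0,-0.35,0.3],[0,0,-0.7,0,0,-0.45,0.3],[0,0,-0.7,0,0,-0.55,0.3],[0,0,-0.7,0,0,-0.65,0.3],[0,0,-0.7,0,0,-0.75,0.3],[0,0,-0.7,0,0,-0.83,0.3],[0,0,-0.7,0,0,-0.83,0.3],[0,0,-0.7,0,0,-0.83,0.3]]' 40
python3 - <<'E'
from h import *
rows(.4757,.29,.165,157.4)
for n in("top","scene"):
    Q=cloud(bot.grab_frame(n)).reshape(-1,3); print(rect(Q,.055,.075,(.38,.6,.18,.4)),rect(Q,.028,.045,(.38,.6,.18,.4)))
E
```

```text
clock: 26.3
position: [0.6899, 0.0354, 0.1656]
tool_rot: [3.141, 0.0, 1.434]
force: [-0.6, -1.1, -1.7]
grip_width: 0.0552
finger_force: 43.1
t 26.3 q7 0.02 pos [0.6899 0.0354 0.1656] yaw 82.14 shift [ 1.1147 -1.2349  0.002 ] turn [ 2.000e-04  3.000e-04 -8.363e-01]
{'n': 779, 'c': array([0.4754, 0.2884]), 'ang': np.float64(157.4), 'sd12': array([0.1196, 0.0575]), 'mid': array([475.7, 288.8]), 'size': array([ 57.6, 120. ]), 'ra': 67.7, 'z': np.float64(0.0644)} {'n': 24, 'c': array([0.4693, 0.2616]), 'ang': np.float64(157.3), 'sd12': array([0.1269, 0.0021]), 'mid': array([464.2, 263.9]), 'size': array([  2.1, 115.7]), 'ra': 67.2, 'z': np.float64(0.0382)}
{'n': 461, 'c': array([0.4656, 0.2872]), 'ang': np.float64(147.5), 'sd12': array([0.1155, 0.0541]), 'mid': array([470.5, 287.4]), 'size': array([ 60.8, 126. ]), 'ra': 62.4, 'z': np.float64(0.0647)} {'n': 87, 'c': array([0.4715, 0.2634]), 'ang': np.float64(158.4), 'sd12': array([0.1322, 0.0091]), 'mid': array([462.7, 267. ]), 'size': array([ 12.7, 125.9]), 'ra': 71.6, 'z': np.float64(0.0375)}
```

Run:
```python
from h import *
a=np.radians(-22.6); e=np.array([np.cos(a),np.sin(a)]); n=np.array([-e[1],e[0]])
def sides(Q,tag):
    L=(Q[:,:2]-[.4757,.290])@np.c_[e,n]; z=Q[:,2]
    for lo,hi in((.010,.029),(.039,.059)):
        m=(z>lo)&(z<hi)&(abs(L[:,0])<.05)&(L[:,1]<-.018)&(L[:,1]>-.04)
        k=(z>lo)&(z<hi)&(abs(L[:,1])<.024)&(L[:,0]>.05)&(L[:,0]<.07)
        print(tag,lo,"side",m.sum(),np.median(L[m,1]).round(4),"end",k.sum(),np.median(L[k,0]).round(4))
for nm in("top","scene"):
    Q=np.concatenate([cloud(bot.grab_frame(nm)).reshape(-1,3) for _ in range(2)]); sides(Q,nm)
    sides(cloud(np.load(nm+"1.npz")).reshape(-1,3),"before")
    f=bot.grab_frame(nm); W=cloud(f); L=(W[...,:2]-[.4757,.29])@np.c_[e,n]; i=f["img"].astype(int)
    print(rect(W.reshape(-1,3),.060,.07,(.38,.6,.18,.4)))
    f1=np.load(nm+"1.npz"); print(rect(cloud(f1).reshape(-1,3),.030,.04,(.38,.6,.18,.4)))
```

```text
top 0.01 side 65 -0.0272 end 4 0.0679
top 0.039 side 92 -0.0287 end 6 0.0543
before 0.01 side 44 -0.0271 end 3 0.0644
before 0.039 side 5 -0.0204 end 4 0.0543
{'n': 701, 'c': array([0.4754, 0.2884]), 'ang': np.float64(157.7), 'sd12': array([0.1195, 0.0573]), 'mid': array([475.6, 288.1]), 'size': array([ 58.4, 120. ]), 'ra': 68.2, 'z': np.float64(0.0643)}
{'n': 657, 'c': array([0.4757, 0.2902]), 'ang': np.float64(157.1), 'sd12': array([0.121 , 0.0571]), 'mid': array([476. , 291.3]), 'size': array([ 57.4, 120. ]), 'ra': 66.8, 'z': np.float64(0.0344)}
scene 0.01 side 157 -0.0261 end 28 0.0552
scene 0.039 side 169 -0.0277 end 16 0.0568
before 0.01 side 78 -0.0262 end 49 0.0558
before 0.039 side 5 -0.023 end 1 0.0529
{'n': 415, 'c': array([0.4655, 0.2889]), 'ang': np.float64(147.8), 'sd12': array([0.1128, 0.0525]), 'mid': array([471.8, 290. ]), 'size': array([ 59.4, 126.5]), 'ra': 65.2, 'z': np.float64(0.0651)}
{'n': 497, 'c': array([0.4748, 0.2902]), 'ang': np.float64(157.7), 'sd12': array([0.1224, 0.0587]), 'mid': array([473.9, 291.3]), 'size': array([ 59.7, 124. ]), 'ra': 67.5, 'z': np.float64(0.0349)}
```

carton_a has not moved. carton_c sits about 1.5 mm off sideways, which is fine. For carton_b I'll aim 0.8 mm towards a's centreline.

```bash
python3 -m inch '[[0.07,-0.08,0,0,0,-0.06,0.3],[0.2,-0.22,0,0,0,-0.15,0.3],[0.34,-0.38,0,0,0,-0.25,0.3],[0.48,-0.53,0,0,0,-0.35,0.3],[0.62,-0.68,0,0,0,-0.45,0.3],[0.75,-0.83,0,0,0,-0.55,0.3],[0.84,-0.93,0,0,0,-0.65,0.3],[0.87,-0.96,0,0,0,-0.75,0.3],[0.87,-0.96,0,0,0,-0.836,0.3],[0.87,-0.96,0,0,0,-0.836,0.3],[0.87,-0.96,0,0,0,-0.836,0.3]]' 40; python3 -c "
from h import *
rows(.476,.2907,.105,157.4)"
```

```text
clock: 28.08
position: [0.5229, 0.2334, 0.1649]
tool_rot: [-3.142, 0.0, 2.746]
force: [-0.0, 0.2, -2.2]
grip_width: 0.0553
finger_force: 43.1
t 28.075 q7 0.74 pos [0.5229 0.2334 0.1649] yaw 157.35 shift [0.3269 0.174  0.2995] turn [-0.      0.     -0.0006]
```

```bash
python3 -m inch '[[0.08,0.04,0,0,0,0,0.3],[0.2,0.1,0,0,0,0,0.3],[0.29,0.15,0,0,0,0,0.3],[0.327,0.174,0,0,0,0,0.3],[0.327,0.174,0,0,0,0,0.3],[0.327,0.174,0.08,0,0,0,0.3],[0.327,0.174,0.17,0,0,0,0.3],[0.327,0.174,0.25,0,0,0,0.3],[0.327,0.174,0.29,0,0,0,0.3],[0.327,0.174,0.3,0,0,0,0.3],[0.327,0.174,0.3,0,0,0,0.3]]' 40
python3 - <<'E'
from h import *
rows(.476,.2907,.0915,157.4)
g=bot.grab_frame("scene"); cv2.imwrite("pics/stk2.png",cv2.resize(g["img"][60:190,270:430,::-1],None,fx=4,fy=4,interpolation=cv2.INTER_CUBIC))
E
```

```text
clock: 29.45
position: [0.4758, 0.2908, 0.1051]
tool_rot: [3.141, 0.0, 2.75]
force: [0.3, 0.4, -1.9]
grip_width: 0.0549
finger_force: 43.1
t 29.45 q7 0.62 pos [0.4758 0.2908 0.1051] yaw 157.56 shift [-0.001  -0.0001  0.068 ] turn [0.0002 0.0001 0.0017]
```

View pics/stk2.png

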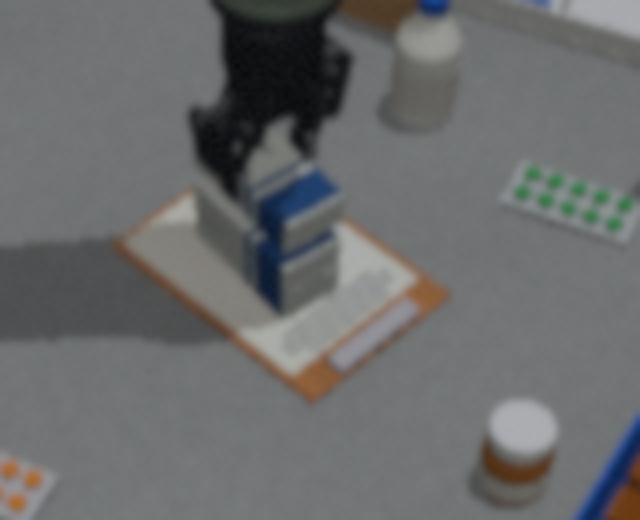

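carton_b hovers in line above the two stacked cartons, with all bands at the same end (about (300,210)).

```bash
python3 -m inch '[[0,0,0.03,0,0,0,0.3],[0,0,0.05,0,0,0,0.3],[0,0,0.065,0,0,0,0.3],[0,0,0.07,0,0,0,0.3],[0,0,0.073,0,0,0,0.3],[0,0,0.073,0,0,0,0.3]]' 40
```

```text
clock: 30.25
position: [0.4757, 0.2908, 0.0904]
tool_rot: [3.142, 0.0, 2.75]
force: [-0.0, 0.6, -1.1]
grip_width: 0.0551
finger_force: 43.1
```

```bash
python3 -m inch '[[0,0,0.003,0,0,0,0.3],[0,0,0.006,0,0,0,0.3],[0,0,0.006,0,0,0,0.3]]' 40
```

```text
clock: 30.62
position: [0.4757, 0.2908, 0.0896]
tool_rot: [3.141, 0.0, 2.75]
force: [-2.1, -1.3, 8.0]
grip_width: 0.0552
finger_force: 44.2
```

Contact, so I'll release gently, rise, and move off to the side to check.

```bash
python3 -m inch '[[0,0,-0.001,0,0,0,0.6],[0,0,-0.001,0,0,0,0.66],[0,0,-0.001,0,0,0,0.72],[0,0,-0.001,0,0,0,0.8],[0,0,-0.001,0,0,0,0.9],[0,0,-0.001,0,0,0,1],[0,0,-0.001,0,0,0,1],[0,0,-0.1,0,0,0,1],[0,0,-0.25,0,0,0,1],[0,0,-0.4,0,0,0,1],[0,0,-0.55,0,0,0,1],[-0.05,-0.2,-0.6,0,0,0,1],[-0.05,-0.5,-0.6,0,0,0,1],[-0.05,-0.8,-0.6,0,0,0,1],[-0.05,-1,-0.6,0,0,0,1],[-0.05,-1,-0.6,0,0,0,1]]' 20
python3 -m inch '[[0,-0.2,0,0,0,0,1],[0,-0.5,0,0,0,0,1],[0,-0.8,0,0,0,0,1],[0,-0.9,0,0,0,0,1],[0,-0.9,0,0,0,0,1]]'
python3 - <<'E'
from h import *
f=bot.grab_frame("top"); save(f,"pics/end.png")
g=bot.grab_frame("scene")
for h in(f,g):
    Q=cloud(h).reshape(-1,3); print(rect(Q,.088,.105,(.38,.6,.18,.4)))
    a=np.radians(-22.6); e=np.array([np.cos(a),np.sin(a)]); n=np.array([-e[1],e[0]]); L=(Q[:,:2]-[.4757,.290])@np.c_[e,n]; z=Q[:,2]
    for lo,hi in((.010,.029),(.039,.059),(.069,.089)):
        m=(z>lo)&(z<hi)&(abs(L[:,0])<.05)&(L[:,1]<-.018)&(L[:,1]>-.04)
        k=(z>lo)&(z<hi)&(abs(L[:,1])<.024)&(L[:,0]>.05)&(L[:,0]<.07)
        print(m.sum(),np.median(L[m,1]).round(4),k.sum(),np.median(L[k,0]).round(4))
print(bot.observe()["clock"])
E
```

```text
clock: 32.62
position: [0.4077, 0.0998, 0.2094]
tool_rot: [-3.142, 0.0, 2.747]
force: [-0.4, 1.7, 0.4]
grip_width: 0.0854
finger_force: 0.0
clock: 33.25
position: [0.34, -0.0647, 0.2093]
tool_rot: [3.141, 0.001, 2.748]
force: [0.9, 0.7, 1.0]
grip_width: 0.0857
finger_force: 0.0
{'n': 810, 'c': array([0.4748, 0.2893]), 'ang': np.float64(157.4), 'sd12': array([0.1202, 0.0574]), 'mid': array([474.8, 289.6]), 'size': array([ 58., 120.]), 'ra': 67.6, 'z': np.float64(0.0943)}
36 -0.0272 2 0.0645
39 -0.0289 0 nan
45 -0.0283 1 0.0592
{'n': 560, 'c': array([0.4751, 0.2887]), 'ang': np.float64(158.4), 'sd12': array([0.124 , 0.0596]), 'mid': array([473.2, 290.5]), 'size': array([ 61.1, 125.2]), 'ra': 68.8, 'z': np.float64(0.0949)}
80 -0.0258 51 0.0566
85 -0.0276 51 0.0565
87 -0.0273 53 0.0556
33.35
  return _methods._mean(a, axis=axis, dtype=dtype,
  ret = ret.dtype.type(ret / rcount)
```

View pics/end.png

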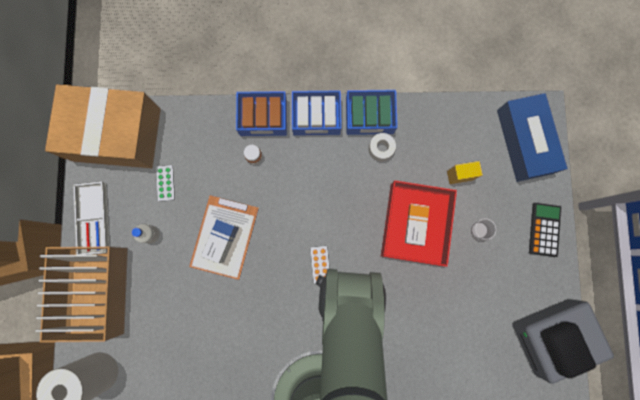

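The pile at (220,243) is aligned to within about 2 mm, the wrong carton lies flat in the bin at (418,224), and everything else is where it was.

```bash
python3 -c "
from workcell import bot
print(bot.job_done())"
```

```text
the job is handed in; nothing more can be done
None
```

The job is handed in at about 33 s: the orange-banded carton lies flat in the red returns bin, and the two loose cartons are stacked on carton_a, aligned to within about 2 mm with the bands at the same end.

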